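# Open the edge sander and hold its idler back for a belt change

### The job

The belt sander's new belt is about to go on. Lift the guard cover off its two pins and lay it flat on the bare table (do not drop it, and leave everything else lying where it is), then take the upright black tension grip, pull it against its spring until the pointer on its arm stands at the engraved line, and keep holding it there so that I can slip the belt on: finish while holding it, do not let go.

Things in the scene. Friction and masses are not known exactly. Their poses are not given: they have to be found in the camera images.
- sander: Grey benchtop edge sander, bolted down, no belt fitted. Base 240 (x) x 360 (y) x 90 mm high. Origin: centre of its underside, on the table; x points away from its open front, y along its length, z up. On the base a guard housing up to 190 mm above the table: back wall (outer face x = 43 mm) and end walls (outer faces y = -143, +143 mm), front open. Behind the back wall: open deck at 90 mm.
- dust_port (a point): Mouth of the black dust port, a tube of 44 mm diameter that sticks out of the housing's back wall by 50 mm, lying along the sander's x. Origin: centre of its mouth, at x = 93, y = -80, z = 145 mm in the sander's frame.
- idler_top (a point): Centre of the top of the idler drum (aluminium, vertical, 60 mm diameter, 78 mm high), 176 mm above the table. It rides on the tension slide; the fixed rubber drive drum of the same size stands 186 mm from it towards the sander's -y.
- cover: Loose grey guard cover plate, 90 (x) x 304 (y) x 5 mm, 0.28 to 0.45 kg, lying on the housing, underside 190 mm above the table, its two 11 mm holes (y = -139, +139 mm) over two pins 8 mm thick, 12 mm high. Origin: centre of the plate's underside; z up, y along its length, as the sander's at the start. The table from x 0.36 to 0.68, y -0.32 to -0.22 m is always bare: room to lay it.
- cover_handle (a point): Middle of the bar of the cover's bow handle: round steel bar 12 mm thick, 80 mm long and straight along the cover's y, its centre line 44 mm above the plate's underside (33 mm free below the bar).
- grip_foot (a point): Upright round black grip on the tension slide's arm, behind the back wall: 24 mm diameter, plain cylinder between 20 and 82 mm above its origin. Origin: on its axis at the foot, 104 mm above the table. z is up; its axes are parallel to the sander's. It starts at x = 80, y = 75 mm in the sander's frame and moves only along the sander's -y.
- grip_mid (a point): On the axis of the black grip, 68 mm above grip_foot, 172 mm above the table: a good height to take it. The grip's top is 22 mm higher.
- pointer (a point): Tip of the pointer on the end of the tension slide's flat arm, just above the index plate, 31 mm farther back (sander +x) than the grip.
- mark (a point): Point on the engraved dark line, 3 mm wide, of the steel index plate on the rear deck, at x = 103, y = 51, z = 92 mm in the sander's frame. The line runs along the sander's x and on down the plate's lip at the back; the pointer stands at it when both have the same y in the sander's frame, which is 24 mm of pull.
- tension_slide (a joint): Pull of the spring-return slide in m: 0 at rest, growing as the grip is pulled along the sander's -y (towards the drive drum); 0.024 at the engraved line, 0.040 at the inner stop. Let go, it springs back to 0. Spring: about 7.5 N at rest, 13.5 N at the line, 17.5 N at the stop, plus 1 N friction.
- medallion: Round carved limewood blank, 72 mm across, 20 mm thick, lying on the sander's front deck (90 mm above the table). Leave alone. Origin: centre of its underside.
- sanding_block: Cork sanding block 105 x 66 x 24 mm on the table. Leave alone. Origin: centre of its underside.
- mallet: Mallet, rubber head 60 mm thick, 95 mm wide, handle 282 mm long, lying along its x with the head at +x (x from -142 to 170 mm). Leave alone. Origin: on the table under the handle.
- chisel: Wood-handled chisel 230 mm long, 30 mm thick, lying along its x (x from -120 to 110 mm). Leave alone. Origin: on the table where handle and blade meet.
- white_box: White box 200 (x) x 110 (y) x 70 mm on the table. Leave alone. Origin: centre of its underside.
- wax_tin: Round steel tin, 76 mm across, 55 mm high, on the table. Leave alone. Origin: centre of its underside.
- burr_case: Flat case of burrs, 100 (x) x 160 (y) x 18 mm, on the table. Leave alone. Origin: centre of its underside.

How it is judged:
On the way, in this order (a step that is already met when the one before it is completed fails the run):
1. the cover is lifted clear of its pins by the gripper (z of cover in the frame of sander above 0.206 m and contact force between cover and the fingers above 0.5 N and contact force between cover and sander below 0.1 N), for 0.1 s.
2. the cover lies flat on the bare table, released (height (world z) of cover below 0.008 m and angle between cover's own z axis and vertical below 0.06 rad and contact force between cover and the fingers below 0.1 N and contact force between cover and sander below 0.1 N and linear speed of cover below 0.03 m/s), for 0.2 s.
3. the slide is pulled to the line and held there by the gripper (value of joint tension_slide between 0.02 and 0.028 m and contact force between tension_slide and the fingers above 5 N), for 0.3 s.
At the end, for the whole second after the job is handed in: The gripper holds the tension grip with more than 5 N and the slide stands still within 4 mm of the engraved line (0.020 to 0.028 m of pull), nothing but the robot keeping it there; the cover lies flat on the bare table, free of the gripper and of the sander (all of step 3 and velocity of joint tension_slide between -0.01 and 0.01 m/s and contact force between tension_slide and cover below 0.1 N and height (world z) of cover below 0.008 m and angle between cover's own z axis and vertical below 0.06 rad and contact force between cover and the fingers below 0.1 N and contact force between cover and sander below 0.1 N and linear speed of cover below 0.02 m/s); the arm keeps its last pose, push and grip.
It fails at once if the cover is dropped (falls freely faster than 0.6 m/s, a fall of about 20 mm) (linear speed of cover above 0.6 m/s and contact force between cover and the fingers below 0.1 N).
It fails at once if something lying about is pushed more than 20 mm (distance of any of medallion, sanding_block, mallet, chisel, white_box, wax_tin, burr_case from where it was at the start of the episode above 0.02 m).
It also fails if it takes over 51 s, if anything falls off the work surface, if the arm or the gripper's body presses on something with over 40 N, if the wrist force passes 120 N, or if a joint passes its speed limit or range.

### The arm

A 7-joint arm with a two-finger parallel gripper is mounted at the origin on the work surface. World frame = base frame: x ahead of the robot, y to its left, z up, the work surface at z = 0. Lengths are in m, angles in rad, forces in N, time in s.
With the tool pointing down it reaches from about 0.35 to 0.9 m from the base axis. Payload 8.1 kg.
Tool frame: the origin (TCP) lies on the centre line of the jaws, within the pads' length; the fingertips stand 14 mm ahead of it and the grasp point (between the pads) lies 5 mm behind it (arm.tip_reach is the distance from the TCP to the fingertips, in m); z points along the fingers, y is the direction in which the jaws open and shut (so a half turn about z gives the same grasp; the last joint's range is limited). The gripper opens to 92 mm and grips with 3 to 60 N. Pads are 19 mm wide; open, the fingers measure 130 mm over their backs; the gripper's body (75 mm by 190 mm) begins 47 mm behind the grasp point.
Start: joints at [1.118, 0.434, 0.025, 1.573, -0.012, 1.134, -0.075], TCP at [0.214, -0.587, 0.241] pointing down, gripper open.
Joint ranges: [-2.62, 2.62], [-0.44, 2.09], [-1.27, 1.32], [0.08, 2.57], [-1.32, 4.46], [0.12, 2], [-2.74, 2.74]. Speed limits (rad/s): [2.22, 2.22, 3.01, 3.01, 3.14, 3.14, 3.14].

### API

Orientations are given as a rotation vector (axis times angle).
In Python, from cell import sensors, vision, arm, nets gives the robot as it stands.
- The arm moves only by the shell command python3 -m handwheel 'ROWS' [FORCE]. ROWS is JSON, a list of rows, each an object of numbers: "tx", "ty", "tz": the shift along the tool's x, y, z in cm; "wx", "wy", "wz": the turn, a rotation vector about the tool's x, y, z in degrees; "claw": the opening, from 0 (shut) to 1 (fully open). A call has 1 to 12 rows; each row is the pose to reach, as a shift and turn from the pose commanded when the call began, along the tool's axes at that moment; what a row does not reach only later rows make up. A row lasts 1/12 s, in which the tool goes at most 41.7 mm and 7.16 degrees, less where a joint would pass 70% of its speed; a pose out of reach is approached as far as the arm can. A call with a gripper value outside its range is refused whole. The fingers move at their own pace and stop on an object; FORCE is the grip in N (left out, the last holds). Time passes only in rows, so rows that repeat a pose let the fingers close. It gives the time, the measured TCP pose, the force and the opening at its end, in the units of the state.
- sensors.observe(): the state, without advancing time (a new reading comes with each control period).
- vision.get_image(name): name is "side" or "top"; returns (picture, depth): 420x560x3 uint8, blue, green, red; 420x560 float32, m along the optical axis (not along the pixel's ray), 0 where there is no reading.
- vision.camera_model(name): a dict with "K" (3x3 intrinsics, pixels), "xyz" and "attitude" of the camera in the world. Camera axes: x right, y down, z forward; pixel columns grow to the right and rows downward; lengths in m; the calibration is good to about 2 mm. A picture is of the moment at which its call begins. camera_model takes no time and is no camera call.
- arm.sign_off(): hands the job in, once; it reports no verdict.
Trained networks look in the newest picture that a camera, given by its name, has taken for a name from the list of things; names that differ only in an ending like _2 or _b are one class to them, and where a whole thing is asked for, a point or a joint stands for the part that bears it (a point fixed in the world has none). Each returns a list of dicts, best first, with "score" (0 to 1); they miss things now and then, are a little off and sometimes report something else, mostly with a low value. They report only what shows in the picture. A call takes as long as a camera call.
- nets.cut_out(label, camera): "region" (420x560 bool, what is visible of it) and "uv" ([column, row] in pixels, amid what is visible of it).
The state is a dict: "clock": time; "joints": joint angles; "dq": joint speeds; "joint_efforts": joint torques, N m; "position": TCP position; "ee_rot": TCP orientation; "force": force on the tool from outside, world axes, zero at the start; "ft_torque": the same for the moment, N m; "width": opening from 0.0 (shut) to 1.0 (fully open).
Only numpy, scipy, OpenCV 4.12 (cv2) and the standard library are available. Lean on these libraries where they do the work, as an engineer would, in place of code of your own. Each camera call takes 0.05 s, during which the arm holds its last target.

## Working session

There is one attempt and no reset: what is moved stays moved. The work goes in short steps, Python scripts to look and compute and a shell command to move; the robot and the scene stay as the last step left them, time stands still between calls to the robot, and variables do not carry over. Pictures are saved under pics/ and viewed, and the job is handed in when it is done.

```bash
ls; mkdir -p pics; python3 - <<'E'
from cell import sensors, vision, arm, nets
import cv2, numpy as np
s=sensors.observe(); print(s)
for n in("side","top"):
    im,d=vision.get_image(n); cv2.imwrite(f"pics/{n}0.png",im); np.savez(f"pics/{n}0.npz",im=im,d=d)
    print(n,vision.camera_model(n))
    for l in("sander","cover","cover_handle","dust_port","grip_foot","idler_top","pointer","white_box"):
        r=nets.cut_out(l,n)
        print(l,[(round(x["score"],2),np.round(x["uv"]),int(x["region"].sum())) for x in r[:3]])
print(arm.tip_reach)
E
```

```text
pics
{'clock': 0.0, 'joints': array([ 1.11840997,  0.43520995,  0.02499869,  1.57409759, -0.01158156,
        1.13401649, -0.07510653]), 'dq': array([ 0.000849  , -0.00104784, -0.00253164,  0.00199876, -0.00116526,
        0.00031903, -0.00096873]), 'joint_efforts': array([-1.27895428e-04, -6.67845154e+01,  9.85108986e-01, -3.14460003e+01,
       -6.04064343e-02,  4.29231639e-02,  1.53913911e-04]), 'position': array([ 0.21394365, -0.58671414,  0.23995318]), 'ee_rot': array([-3.09219262e+00, -5.46239225e-01,  6.95195051e-04]), 'force': array([-0.98106212,  0.09386242, -0.36041661]), 'ft_torque': array([-0.00537781,  0.01497283,  0.02236388]), 'width': 0.9969893304002817}
side {'K': array([[440.21764218,   0.        , 276.50020778],
       [  0.        , 440.21764218, 208.65955252],
       [  0.        ,   0.        ,   1.        ]]), 'xyz': array([ 0.08922861, -1.17942447,  1.10984081]), 'attitude': array([-2.18689207,  0.43721284, -0.21258371])}
sander [(0.59, array([278., 227.]), 3413)]
cover [(0.95, array([268., 191.]), 1118)]
cover_handle [(0.65, array([269., 188.]), 1124), (0.18,
[... 197 characters left out ...]
.]), 1164)]
white_box [(0.97, array([235., 168.]), 1070)]
top {'K': array([[486.85932187,   0.        , 285.31240965],
       [  0.        , 486.85932187, 203.92484996],
       [  0.        ,   0.        ,   1.        ]]), 'xyz': array([ 0.4639343 , -0.03884604,  1.65148828]), 'attitude': array([-2.15549862,  2.2179093 , -0.06441311])}
sander [(0.75, array([261., 217.]), 5086)]
cover [(0.77, array([254., 199.]), 3005), (0.52, array([399., 170.]), 1384)]
cover_handle []
dust_port [(0.58, array([262., 218.]), 4986)]
grip_foot [(0.63, array([234., 177.]), 97)]
idler_top [(0.64, array([236., 175.]), 92)]
pointer [(0.5, array([233., 176.]), 87)]
white_box [(0.91, array([136., 208.]), 2298)]
0.014
```

View pics/side0.png

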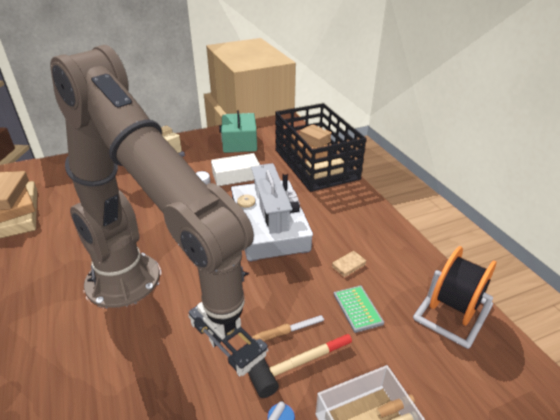

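View pics/top0.png

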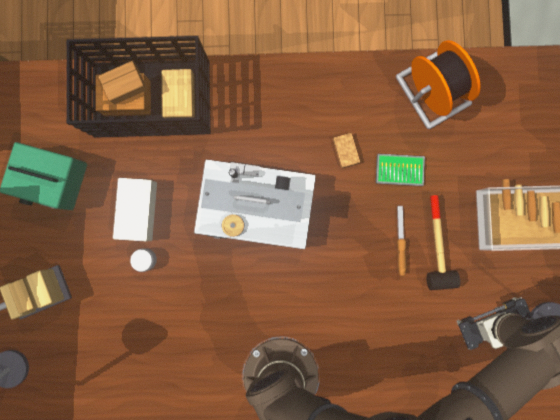

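```bash
cat > h.py <<'E'
import numpy as np, cv2
from scipy.spatial.transform import Rotation as R
from cell import sensors, vision, arm, nets
def cloud(n,d):
    c=vision.camera_model(n);K=c["K"];v,u=np.mgrid[:d.shape[0],:d.shape[1]]
    p=np.stack([(u-K[0,2])/K[0,0]*d,(v-K[1,2])/K[1,1]*d,d],-1)
    return p@R.from_rotvec(c["attitude"]).as_matrix().T+c["xyz"]
def proj(n,P):
    c=vision.camera_model(n);q=(np.atleast_2d(P)-c["xyz"])@R.from_rotvec(c["attitude"]).as_matrix()
    q=q@c["K"].T; return q[:,:2]/q[:,2:]
E
python3 - <<'E'
from h import *
for n in("side","top"):
    z=np.load(f"pics/{n}0.npz"); P=cloud(n,z["d"]); ok=z["d"]>0
    Z=P[...,2]
    print(n,"table z",np.median(Z[ok&(abs(Z)<.02)]))
    m=ok&(abs(Z-.195)<.006)&(P[...,0]>.3)&(abs(P[...,1])<.45)
    k,l,st,_=cv2.connectedComponentsWithStats(m.astype(np.uint8))
    i=1+np.argmax(st[1:,4]); q=P[l==i]; print(st[i],np.median(q[:,2]))
    r=cv2.minAreaRect((q[:,:2]*1000).astype(np.float32)); print(r)
    m=ok&(Z>.213)&(Z<.26)&(abs(P[...,0]-r[0][0]/1000)<.15)&(abs(P[...,1]-r[0][1]/1000)<.15)
    q=P[m]; print("handle",len(q),q.mean(0),q[:,2].max()); 
    if len(q)>5: print(cv2.minAreaRect((q[:,:2]*1000).astype(np.float32)))
    im=z["im"]; cv2.imwrite(f"pics/{n}0z.png",cv2.resize(im[130:290,170:370] if n=="top" else im[120:300,170:390],None,fx=3.5,fy=3.3,interpolation=cv2.INTER_CUBIC)[:600,:800])
E
```

```text
side table z 0.0016944213350571502
[ 251  164   41   50 1082] 0.19679421264631147
((576.1268310546875, 69.61331176757812), (316.00738525390625, 91.32511138916016), 80.34239196777344)
handle 71 [0.57180041 0.05267305 0.23567826] 0.24512470332063663
((574.4365844726562, 62.6288948059082), (104.1085433959961, 11.826425552368164), 80.71929168701172)
top table z -0.000892875941757465
[ 201  178  104   44 2640] 0.19395093305119948
((572.84423828125, 64.85092163085938), (304.2969970703125, 90.1845932006836), 80.20194244384766)
handle 145 [0.57233973 0.06374044 0.23637839] 0.24392918661517782
((572.7520751953125, 65.19446563720703), (104.1106185913086, 11.867703437805176), 80.31612396240234)
```

The side view shows the arm in the foreground, with the sander at about (270,215) and its cover and bow handle at about (268,190). In the top view, the cover is at about (254,199), the grip at (234,176), the sanding block at (346,150), the burr case at (400,170) and the box at (136,208). Both depth views give the same cover centre to within about 5 mm. Its height of 194 to 197 mm and its 304 x 90 size match the data.

```bash
python3 - <<'E'
from h import *
z=np.load("pics/top0.npz"); P=cloud("top",z["d"]); 
for l in("sanding_block","burr_case","chisel","mallet","wax_tin","white_box"):
    r=nets.cut_out(l,"top")
    if r:
        q=P[r[0]["region"]]; print(l,round(r[0]["score"],2),np.percentile(q,2,0).round(3),np.percentile(q,98,0).round(3))
c=np.array([.5728,.065]); a=np.deg2rad(-9.8); X=np.array([np.cos(a),np.sin(a)]);Y=np.array([-X[1],X[0]])
Q=P[...,:2]-c; sx=Q@X; sy=Q@Y; Z=P[...,2]
m=(sx>.05)&(sx<.115)&(sy>.03)&(sy<.12)&(Z>.15)&(Z<.21); q=np.c_[sx[m],sy[m],Z[m]]; print("grip sander-rel-cover",len(q),q.mean(0),q.max(0),q.min(0)); print("grip w",P[m].mean(0))
m=(abs(Z-.09)<.008)&(abs(sx)<.2)&(abs(sy)<.25); print("base",cv2.minAreaRect((P[m][:,:2]*1000).astype(np.float32)))
z=np.load("pics/side0.npz"); P=cloud("side",z["d"]); Q=P[...,:2]-c; sx=Q@X; sy=Q@Y; Z=P[...,2]
m=(sx>.05)&(sx<.115)&(sy>.03)&(sy<.12)&(Z>.15)&(Z<.21); q=np.c_[sx[m],sy[m],Z[m]]; print("side grip",len(q),q.mean(0),q.max(0),q.min(0))
# needed move to handle
s=sensors.observe(); T=R.from_rotvec(s["ee_rot"]); M=T.as_matrix(); print(M.round(3))
yy=np.degrees(np.arctan2(M[1,1],M[0,1])); print("tool y yaw",yy)
for t in([.5727,.065,.40],[.5727,.065,.234+.005]): print(M.T@(np.array(t)-s["position"])*100)
E
```

```text
sanding_block 0.64 [ 0.693 -0.284 -0.005] [ 0.798 -0.205  0.029]
burr_case 0.67 [ 0.627 -0.499  0.005] [ 0.724 -0.346  0.022]
chisel 0.9 [ 0.327 -0.428  0.005] [ 0.543 -0.403  0.033]
mallet 0.59 [ 0.277 -0.587 -0.001] [ 0.575 -0.497  0.063]
wax_tin 0.61 [0.365 0.407 0.009] [0.432 0.474 0.061]
white_box 0.91 [0.468 0.406 0.015] [0.657 0.52  0.076]
grip sander-rel-cover 34 [0.07282512 0.06995752 0.18014156] [0.08630809 0.0840093  0.19595248] [0.06401334 0.06247077 0.15073365]
grip w [0.65646988 0.12154116 0.18014156]
base ((569.8438110351562, 65.27516174316406), (360.22540283203125, 242.15487670898438), 80.17967987060547)
side grip 61 [0.07536546 0.06930782 0.17433752] [0.08656108 0.08057285 0.19785769] [0.06596123 0.05966261 0.15101533]
[[ 0.939  0.343  0.   ]
 [ 0.343 -0.939 -0.   ]
 [-0.     0.    -1.   ]]
tool y yaw -69.95946385276136
[ 56.02819292 -48.98235798 -15.92970755]
[ 56.0284108  -48.98340383   0.17029242]
```

View pics/top0z.png

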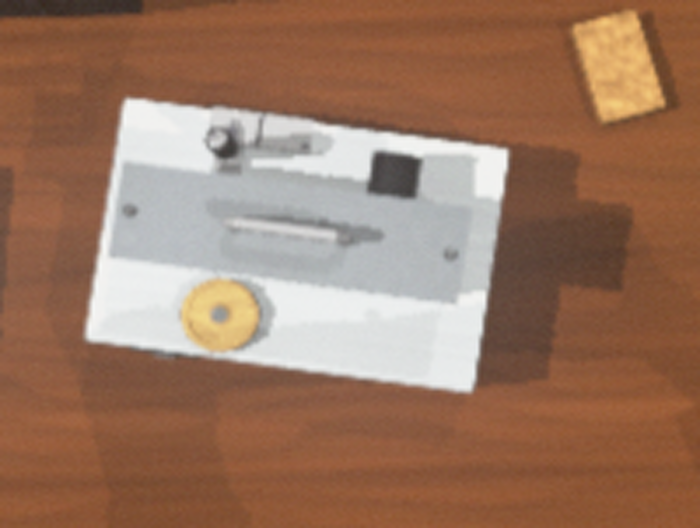

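```bash
python3 -m handwheel '[{"tx":0,"ty":0,"tz":-4,"wz":-4},{"tx":2,"ty":-2,"tz":-7,"wz":-8},{"tx":4.5,"ty":-4,"tz":-9,"wz":-14},{"tx":7,"ty":-6.5,"tz":-9,"wz":-20},{"tx":10,"ty":-8.7,"tz":-9,"wz":-26},{"tx":13,"ty":-11.3,"tz":-9,"wz":-32},{"tx":16,"ty":-14,"tz":-9,"wz":-38},{"tx":19,"ty":-16.6,"tz":-9,"wz":-44},{"tx":22,"ty":-19.2,"tz":-9,"wz":-50},{"tx":25,"ty":-21.9,"tz":-9,"wz":-56},{"tx":28,"ty":-24.5,"tz":-9,"wz":-60.2},{"tx":31,"ty":-27,"tz":-9,"wz":-60.2}]' 40
python3 - <<'E'
from h import *
s=sensors.observe(); M=R.from_rotvec(s["ee_rot"]).as_matrix(); print(s["clock"],s["joints"].round(2))
print("yaw",np.degrees(np.arctan2(M[1,1],M[0,1])),M[:,2].round(4))
print(M.T@(np.array([.5727,.065,.34])-s["position"])*100)
E
```

```text
1.2 [ 1.12  0.43  0.02  1.57 -0.01  1.13 -0.08]
yaw -69.95946385276136 [ 0.e+00 -1.e-04 -1.e+00]
[ 56.02827412 -48.98274774  -9.92970756]invalid input
```

```bash
python3 -m handwheel '[{"tx":0,"ty":0,"tz":-4,"wx":0,"wy":0,"wz":-4,"claw":1},{"tx":2,"ty":-2,"tz":-7,"wx":0,"wy":0,"wz":-8,"claw":1},{"tx":4.5,"ty":-4,"tz":-9,"wx":0,"wy":0,"wz":-14,"claw":1},{"tx":7,"ty":-6.5,"tz":-9,"wx":0,"wy":0,"wz":-20,"claw":1},{"tx":10,"ty":-8.7,"tz":-9,"wx":0,"wy":0,"wz":-26,"claw":1},{"tx":13,"ty":-11.3,"tz":-9,"wx":0,"wy":0,"wz":-32,"claw":1},{"tx":16,"ty":-14,"tz":-9,"wx":0,"wy":0,"wz":-38,"claw":1},{"tx":19,"ty":-16.6,"tz":-9,"wx":0,"wy":0,"wz":-44,"claw":1},{"tx":22,"ty":-19.2,"tz":-9,"wx":0,"wy":0,"wz":-50,"claw":1},{"tx":25,"ty":-21.9,"tz":-9,"wx":0,"wy":0,"wz":-56,"claw":1},{"tx":28,"ty":-24.5,"tz":-9,"wx":0,"wy":0,"wz":-60.2,"claw":1},{"tx":31,"ty":-27,"tz":-9,"wx":0,"wy":0,"wz":-60.2,"claw":1}]'
cat > st.py <<'E'
from h import *
import sys
s=sensors.observe(); M=R.from_rotvec(s["ee_rot"]).as_matrix(); print(s["clock"],s["joints"].round(2),"w",round(s["width"],3),"F",s["force"].round(1))
print("pos",s["position"].round(4),"yaw",np.degrees(np.arctan2(M[1,1],M[0,1])).round(2),M[:,2].round(4))
if len(sys.argv)>3: print("go cm",(M.T@(np.array([float(x) for x in sys.argv[1:4]])-s["position"])*100).round(2))
E
python3 st.py .5727 .065 .34
```

```text
clock: 2.2
position: [0.4133, -0.2254, 0.3311]
ee_rot: [2.397, 2.03, 0.0]
force: [0.9, -1.1, 0.1]
width: 1.0
2.2 [ 0.72  0.14 -0.38  1.76  0.06  1.25  0.16] w 1.0 F [ 0.9 -1.1  0.1]
pos [ 0.4133 -0.2254  0.3311] yaw -9.48 [ 6.e-04 -7.e-04 -1.e+00]
go cm [31.26 10.94 -0.9 ]
```

```bash
python3 -m handwheel '[{"tx":3,"ty":1.1,"tz":0,"wx":0,"wy":0,"wz":0,"claw":1},{"tx":6.2,"ty":2.2,"tz":0,"wx":0,"wy":0,"wz":0,"claw":1},{"tx":9.5,"ty":3.3,"tz":0,"wx":0,"wy":0,"wz":0,"claw":1},{"tx":12.7,"ty":4.4,"tz":0,"wx":0,"wy":0,"wz":0,"claw":1},{"tx":16,"ty":5.6,"tz":0,"wx":0,"wy":0,"wz":0,"claw":1},{"tx":19,"ty":6.7,"tz":0,"wx":0,"wy":0,"wz":0,"claw":1},{"tx":22,"ty":7.7,"tz":0,"wx":0,"wy":0,"wz":0,"claw":1},{"tx":25,"ty":8.8,"tz":0,"wx":0,"wy":0,"wz":0,"claw":1},{"tx":28,"ty":9.8,"tz":0,"wx":0,"wy":0,"wz":0,"claw":1},{"tx":30,"ty":10.5,"tz":0,"wx":0,"wy":0,"wz":0,"claw":1},{"tx":31,"ty":10.9,"tz":0,"wx":0,"wy":0,"wz":0,"claw":1},{"tx":31,"ty":10.9,"tz":0,"wx":0,"wy":0,"wz":0,"claw":1}]'
python3 st.py .5727 .065 .239
```

```text
clock: 3.2
position: [0.5733, 0.0621, 0.3304]
ee_rot: [-2.398, -2.028, -0.001]
force: [0.3, 0.1, 0.3]
width: 1.002
3.2 [ 0.2   0.35 -0.55  1.52  0.19  1.32 -0.54] w 1.002 F [0.3 0.1 0.3]
pos [0.5733 0.0621 0.3304] yaw -9.57 [-3.0e-04  1.2e-03 -1.0e+00]
go cm [ 0.26 -0.11  9.14]
```

```bash
python3 -m handwheel '[{"tx":0.3,"ty":-0.1,"tz":2.5,"wx":0,"wy":0,"wz":0,"claw":1},{"tx":0.3,"ty":-0.1,"tz":5.5,"wx":0,"wy":0,"wz":0,"claw":1},{"tx":0.3,"ty":-0.1,"tz":8,"wx":0,"wy":0,"wz":0,"claw":1},{"tx":0.3,"ty":-0.1,"tz":9.5,"wx":0,"wy":0,"wz":0,"claw":1},{"tx":0.3,"ty":-0.1,"tz":10,"wx":0,"wy":0,"wz":0,"claw":1},{"tx":0.3,"ty":-0.1,"tz":10,"wx":0,"wy":0,"wz":0,"claw":1},{"tx":0.3,"ty":-0.1,"tz":10,"wx":0,"wy":0,"wz":0,"claw":1}]' 45
python3 - <<'E'
from h import *
for n in ("side","top"):
    im,d=vision.get_image(n); cv2.imwrite(f"pics/{n}1.png",cv2.resize(im[120:280,180:380],None,fx=3.5,fy=3.5))
E
python3 st.py .5727 .065 .229
```

```text
clock: 3.78
position: [0.5727, 0.0619, 0.2316]
ee_rot: [2.403, 2.022, 0.001]
force: [0.1, 0.7, -0.0]
width: 1.002
3.8833 [ 0.19  0.42 -0.54  1.67  0.24  1.11 -0.59] w 0.996 F [ 0.2 -0.1  0.6]
pos [0.5732 0.0626 0.2322] yaw -9.8 [ 2.3e-03  1.0e-04 -1.0e+00]
go cm [ 0.23 -0.09  0.32]
```

View pics/side1.png

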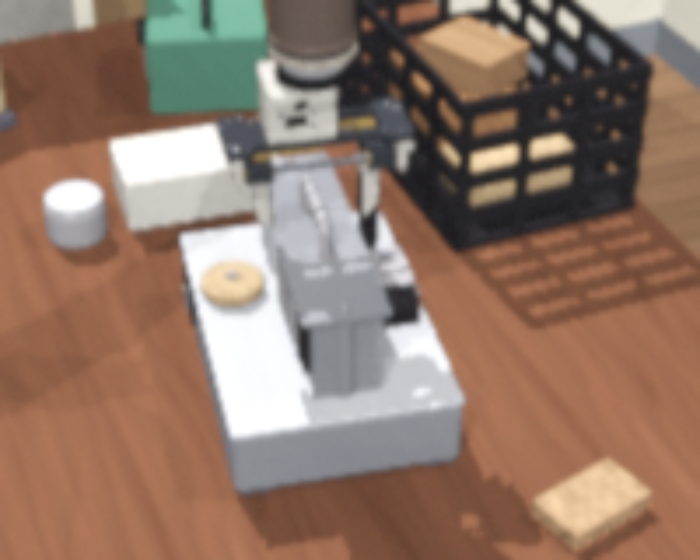

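The side crop shows the fingers straddling the bar, left finger at about (262,190) and right finger at about (370,215), with the handle at (315,205) between them. I'll make a small correction and close.

```bash
python3 -m handwheel '[{"tx":0.2,"ty":-0.1,"tz":0.3,"wx":0,"wy":0,"wz":0,"claw":1},{"tx":0.2,"ty":-0.1,"tz":0.3,"wx":0,"wy":0,"wz":0,"claw":0.5},{"tx":0.2,"ty":-0.1,"tz":0.3,"wx":0,"wy":0,"wz":0,"claw":0},{"tx":0.2,"ty":-0.1,"tz":0.3,"wx":0,"wy":0,"wz":0,"claw":0},{"tx":0.2,"ty":-0.1,"tz":0.3,"wx":0,"wy":0,"wz":0,"claw":0},{"tx":0.2,"ty":-0.1,"tz":0.3,"wx":0,"wy":0,"wz":0,"claw":0},{"tx":0.2,"ty":-0.1,"tz":0.3,"wx":0,"wy":0,"wz":0,"claw":0},{"tx":0.2,"ty":-0.1,"tz":0.3,"wx":0,"wy":0,"wz":0,"claw":0}]' 45
python3 st.py .5727 .065 .229
```

```text
clock: 4.55
position: [0.5718, 0.065, 0.2277]
ee_rot: [-2.402, -2.024, 0.0]
force: [0.1, 0.8, -0.8]
width: 0.547
4.55 [ 0.18  0.42 -0.54  1.68  0.24  1.1  -0.6 ] w 0.547 F [ 0.1  0.8 -0.8]
pos [0.5718 0.065  0.2277] yaw -9.76 [-0. -0. -1.]
go cm [ 0.02  0.09 -0.13]
```

Still closing.

```bash
python3 -m handwheel '[{"tx":0,"ty":0,"tz":0,"wx":0,"wy":0,"wz":0,"claw":0},{"tx":0,"ty":0,"tz":0,"wx":0,"wy":0,"wz":0,"claw":0},{"tx":0,"ty":0,"tz":0,"wx":0,"wy":0,"wz":0,"claw":0},{"tx":0,"ty":0,"tz":0,"wx":0,"wy":0,"wz":0,"claw":0},{"tx":0,"ty":0,"tz":0,"wx":0,"wy":0,"wz":0,"claw":0},{"tx":0,"ty":0,"tz":0,"wx":0,"wy":0,"wz":0,"claw":0}]' 45
python3 st.py
```

```text
clock: 5.05
position: [0.5725, 0.0649, 0.2281]
ee_rot: [2.402, 2.023, 0.002]
force: [1.2, 0.5, -4.6]
width: 0.115
5.05 [ 0.18  0.42 -0.54  1.68  0.24  1.1  -0.6 ] w 0.115 F [ 1.2  0.5 -4.6]
pos [0.5725 0.0649 0.2281] yaw -9.78 [ 0.0017 -0.     -1.    ]
```

```bash
python3 -m handwheel '[{"tx":0,"ty":0,"tz":0,"wx":0,"wy":0,"wz":0,"claw":0},{"tx":0,"ty":0,"tz":0,"wx":0,"wy":0,"wz":0,"claw":0},{"tx":0,"ty":0,"tz":-0.4,"wx":0,"wy":0,"wz":0,"claw":0},{"tx":0,"ty":0,"tz":-1,"wx":0,"wy":0,"wz":0,"claw":0},{"tx":0,"ty":0,"tz":-1.8,"wx":0,"wy":0,"wz":0,"claw":0},{"tx":0,"ty":0,"tz":-2.8,"wx":0,"wy":0,"wz":0,"claw":0},{"tx":0,"ty":0,"tz":-4,"wx":0,"wy":0,"wz":0,"claw":0},{"tx":0,"ty":0,"tz":-5.5,"wx":0,"wy":0,"wz":0,"claw":0},{"tx":0,"ty":0,"tz":-7,"wx":0,"wy":0,"wz":0,"claw":0},{"tx":0,"ty":0,"tz":-8,"wx":0,"wy":0,"wz":0,"claw":0},{"tx":0,"ty":0,"tz":-8,"wx":0,"wy":0,"wz":0,"claw":0},{"tx":0,"ty":0,"tz":-8,"wx":0,"wy":0,"wz":0,"claw":0}]' 45
python3 - <<'E'
from h import *
for n in ("side","top"):
    im,d=vision.get_image(n); np.savez(f"pics/{n}2.npz",im=im,d=d); cv2.imwrite(f"pics/{n}2.png",cv2.resize(im[100:280,160:380],None,fx=3.3,fy=3.3))
E
python3 st.py .52 -.27 .31
```

```text
clock: 6.05
position: [0.5718, 0.0651, 0.3082]
ee_rot: [2.402, 2.024, 0.001]
force: [-0.1, 0.5, -3.5]
width: 0.114
6.15 [ 0.19  0.36 -0.55  1.56  0.2   1.27 -0.56] w 0.115 F [ 0.6 -1.2 -4.6]
pos [0.5713 0.0648 0.3069] yaw -9.76 [-1.4e-03 -4.0e-04 -1.0e+00]
go cm [-33.86   0.63  -0.29]
```

View pics/side2.png

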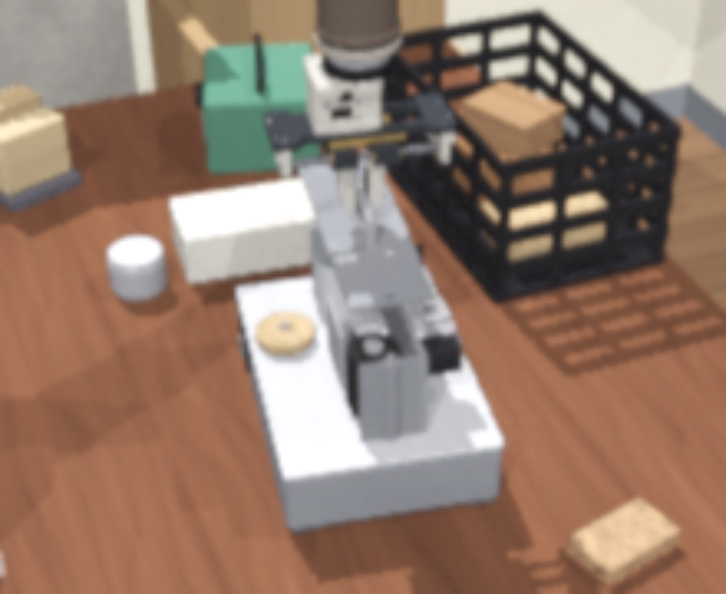

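View pics/top2.png

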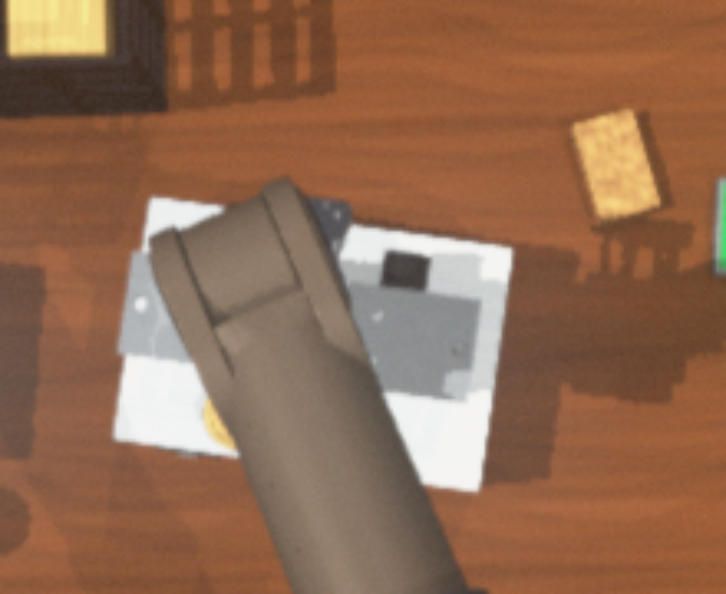

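The cover is lifted clear and looks level. In the side crop the bare idler shows at (375,345) under the plate. Now I'll carry it over and turn it.

```bash
python3 -m handwheel '[{"tx":-0.7,"ty":0,"tz":-0.3,"wx":0,"wy":0,"wz":2,"claw":0},{"tx":-2.2,"ty":0,"tz":-0.3,"wx":0,"wy":0,"wz":6,"claw":0},{"tx":-4.5,"ty":0.1,"tz":-0.3,"wx":0,"wy":0,"wz":12,"claw":0},{"tx":-7,"ty":0.1,"tz":-0.3,"wx":0,"wy":0,"wz":18,"claw":0},{"tx":-9.5,"ty":0.2,"tz":-0.3,"wx":0,"wy":0,"wz":24,"claw":0},{"tx":-12,"ty":0.2,"tz":-0.3,"wx":0,"wy":0,"wz":30,"claw":0},{"tx":-14.5,"ty":0.3,"tz":-0.3,"wx":0,"wy":0,"wz":36,"claw":0},{"tx":-17,"ty":0.3,"tz":-0.3,"wx":0,"wy":0,"wz":42,"claw":0},{"tx":-19.5,"ty":0.4,"tz":-0.3,"wx":0,"wy":0,"wz":48,"claw":0},{"tx":-22,"ty":0.4,"tz":-0.3,"wx":0,"wy":0,"wz":54,"claw":0},{"tx":-24.5,"ty":0.5,"tz":-0.3,"wx":0,"wy":0,"wz":60,"claw":0},{"tx":-27,"ty":0.5,"tz":-0.3,"wx":0,"wy":0,"wz":66,"claw":0}]' 45
python3 st.py .52 -.27 .31
```

```text
clock: 7.15
position: [0.5301, -0.2036, 0.3102]
ee_rot: [-3.118, -0.378, 0.001]
force: [0.1, -0.6, -3.6]
width: 0.116
7.15 [ 0.45  0.31 -0.24  1.59  0.07  1.25 -1.13] w 0.116 F [ 0.1 -0.6 -3.6]
pos [ 0.5301 -0.2036  0.3102] yaw -76.18 [-1.e-03  2.e-04 -1.e+00]
go cm [-2.56  6.21  0.02]
```

```bash
python3 -m handwheel '[{"tx":-1.5,"ty":3.2,"tz":0,"wx":0,"wy":0,"wz":6,"claw":0},{"tx":-2.4,"ty":5.5,"tz":1,"wx":0,"wy":0,"wz":12,"claw":0},{"tx":-2.6,"ty":6.2,"tz":3,"wx":0,"wy":0,"wz":13.8,"claw":0},{"tx":-2.6,"ty":6.2,"tz":6,"wx":0,"wy":0,"wz":13.8,"claw":0},{"tx":-2.6,"ty":6.2,"tz":9,"wx":0,"wy":0,"wz":13.8,"claw":0},{"tx":-2.6,"ty":6.2,"tz":12,"wx":0,"wy":0,"wz":13.8,"claw":0},{"tx":-2.6,"ty":6.2,"tz":15,"wx":0,"wy":0,"wz":13.8,"claw":0},{"tx":-2.6,"ty":6.2,"tz":17,"wx":0,"wy":0,"wz":13.8,"claw":0},{"tx":-2.6,"ty":6.2,"tz":19,"wx":0,"wy":0,"wz":13.8,"claw":0},{"tx":-2.6,"ty":6.2,"tz":20,"wx":0,"wy":0,"wz":13.8,"claw":0},{"tx":-2.6,"ty":6.2,"tz":20,"wx":0,"wy":0,"wz":13.8,"claw":0}]' 45
python3 - <<'E'
from h import *
for n in ("side","top"):
    im,d=vision.get_image(n); np.savez(f"pics/{n}3.npz",im=im,d=d); cv2.imwrite(f"pics/{n}3.png",im)
E
python3 st.py .52 -.27 .038
```

```text
clock: 8.07
position: [0.519, -0.2681, 0.1082]
ee_rot: [-3.14, -0.01, 0.007]
force: [-0.5, 0.1, -3.9]
width: 0.114
8.1667 [ 0.5   0.52 -0.16  1.8   0.1   0.83 -1.27] w 0.113 F [ 0.1 -0.7 -2.8]
pos [ 0.521  -0.2687  0.1111] yaw -89.61 [-0. -0. -1.]
go cm [-0.1   0.13  7.31]
```

View pics/side3.png

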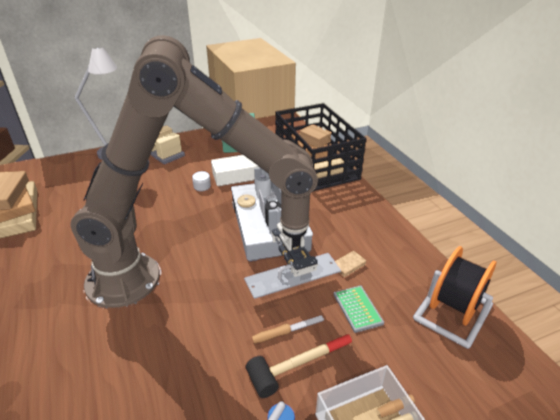

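View pics/top3.png

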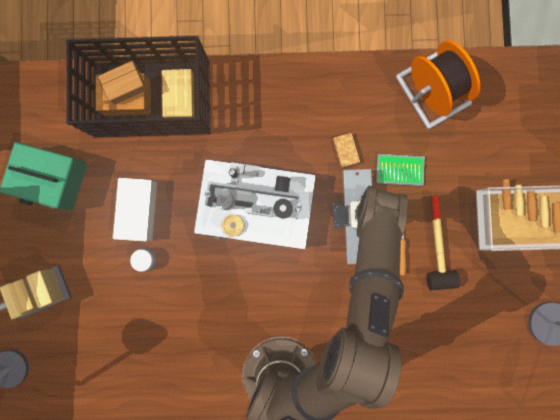

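The cover hangs level above the bare strip. In the top view it spans rows 170 to 262 near column 355, and the sanding block's near edge is at row 165. I'll measure the gap before lowering.

```bash
python3 - <<'E'
from h import *
for n in("top","side"):
    z=np.load(f"pics/{n}3.npz"); P=cloud(n,z["d"]); Z=P[...,2]
    m=(z["d"]>0)&(Z>.055)&(Z<.095)&(P[...,0]>.33)&(P[...,0]<.72)&(P[...,1]<-.19)&(P[...,1]>-.33)
    q=P[m]; A=np.c_[q[:,:2],np.ones(len(q))]; c,*_=np.linalg.lstsq(A,q[:,2],rcond=None)
    print(n,len(q),q.min(0).round(3),q.max(0).round(3),"plane",c.round(3)); print(cv2.minAreaRect((q[:,:2]*1000).astype(np.float32)))
r=nets.cut_out("sanding_block","top")[0]; q=cloud("top",np.load("pics/top3.npz")["d"])[r["region"]]; q=q[q[:,2]>.015]; print("block",np.percentile(q,3,0).round(3),np.percentile(q,97,0).round(3))
E
```

```text
top 1163 [ 0.368 -0.315  0.063] [ 0.673 -0.223  0.088] plane [-0.005 -0.002  0.078]
((520.2969970703125, -269.7732238769531), (305.18255615234375, 91.26854705810547), 0.3140624463558197)
side 1544 [ 0.368 -0.317  0.066] [ 0.676 -0.217  0.094] plane [-0.008 -0.007  0.079]
((522.20556640625, -267.0638122558594), (307.5398864746094, 98.87101745605469), 0.4125041961669922)
block [ 0.697 -0.279  0.016] [ 0.795 -0.21   0.03 ]
```

```bash
python3 -m handwheel '[{"tx":0,"ty":0,"tz":1.5,"wx":0,"wy":0,"wz":0,"claw":0},{"tx":0,"ty":0,"tz":3.5,"wx":0,"wy":0,"wz":0,"claw":0},{"tx":0,"ty":0,"tz":5,"wx":0,"wy":0,"wz":0,"claw":0},{"tx":0,"ty":0,"tz":6,"wx":0,"wy":0,"wz":0,"claw":0},{"tx":0,"ty":0,"tz":6.6,"wx":0,"wy":0,"wz":0,"claw":0},{"tx":0,"ty":0,"tz":6.8,"wx":0,"wy":0,"wz":0,"claw":0},{"tx":0,"ty":0,"tz":6.8,"wx":0,"wy":0,"wz":0,"claw":0},{"tx":0,"ty":0,"tz":6.8,"wx":0,"wy":0,"wz":0,"claw":0}]' 45
python3 st.py .52 -.27 .038; python3 -m handwheel '[{"tx":0,"ty":0,"tz":0.2,"wx":0,"wy":0,"wz":0,"claw":0},{"tx":0,"ty":0,"tz":0.2,"wx":0,"wy":0,"wz":0,"claw":0}]'
```

```text
clock: 8.88
position: [0.5216, -0.2687, 0.0436]
ee_rot: [3.141, 0.012, 0.002]
force: [0.1, 0.6, -3.2]
width: 0.114
8.8833 [ 0.48  0.61 -0.14  1.85  0.13  0.69 -1.29] w 0.114 F [ 0.1  0.6 -3.2]
pos [ 0.5216 -0.2687  0.0436] yaw -89.56 [ 1.3e-03 -6.0e-04 -1.0e+00]
go cm [-0.16  0.13  0.56]
clock: 9.05
position: [0.5213, -0.2686, 0.0412]
ee_rot: [3.141, 0.012, 0.001]
force: [-0.1, 0.4, -3.9]
width: 0.117
```

```bash
python3 -m handwheel '[{"tx":0,"ty":0,"tz":0.2,"wx":0,"wy":0,"wz":0,"claw":0},{"tx":0,"ty":0,"tz":0.2,"wx":0,"wy":0,"wz":0,"claw":0},{"tx":0,"ty":0,"tz":0.2,"wx":0,"wy":0,"wz":0,"claw":0}]';python3 -m handwheel '[{"tx":0,"ty":0,"tz":0.1,"wx":0,"wy":0,"wz":0,"claw":0},{"tx":0,"ty":0,"tz":0.1,"wx":0,"wy":0,"wz":0,"claw":0},{"tx":0,"ty":0,"tz":0.1,"wx":0,"wy":0,"wz":0,"claw":0}]'
```

```text
clock: 9.3
position: [0.521, -0.2685, 0.0388]
ee_rot: [3.141, 0.012, 0.0]
force: [-0.5, -0.2, -4.0]
width: 0.116
clock: 9.55
position: [0.5211, -0.2686, 0.0384]
ee_rot: [3.141, 0.012, 0.001]
force: [-2.1, 0.6, 5.1]
width: 0.118
```

Contact with the table: Fz changed from -4 N to +5 N. Opening.

```bash
python3 -m handwheel '[{"tx":0,"ty":0,"tz":0,"wx":0,"wy":0,"wz":0,"claw":0.5},{"tx":0,"ty":0,"tz":0,"wx":0,"wy":0,"wz":0,"claw":0.5},{"tx":0,"ty":0,"tz":0,"wx":0,"wy":0,"wz":0,"claw":0.5},{"tx":0,"ty":0,"tz":0,"wx":0,"wy":0,"wz":0,"claw":0.5},{"tx":0,"ty":0,"tz":0,"wx":0,"wy":0,"wz":0,"claw":0.5},{"tx":0,"ty":0,"tz":0,"wx":0,"wy":0,"wz":0,"claw":0.5},{"tx":0,"ty":0,"tz":0,"wx":0,"wy":0,"wz":0,"claw":0.5},{"tx":0,"ty":0,"tz":-3,"wx":0,"wy":0,"wz":0,"claw":0.5},{"tx":0,"ty":0,"tz":-7,"wx":0,"wy":0,"wz":0,"claw":0.7},{"tx":0,"ty":0,"tz":-11,"wx":0,"wy":0,"wz":0,"claw":0.7},{"tx":0,"ty":0,"tz":-15,"wx":0,"wy":0,"wz":0,"claw":0.7},{"tx":0,"ty":0,"tz":-19,"wx":0,"wy":0,"wz":0,"claw":0.7}]' 45
python3 st.py .6615 .1256 .26
```

```text
clock: 10.55
position: [0.5206, -0.2682, 0.2297]
ee_rot: [-3.141, -0.012, 0.0]
force: [1.5, -1.0, -0.6]
width: 0.691
10.55 [ 0.51  0.39 -0.17  1.68  0.07  1.08 -1.25] w 0.691 F [ 1.5 -1.  -0.6]
pos [ 0.5206 -0.2682  0.2297] yaw -89.56 [-0.e+00  1.e-04 -1.e+00]
go cm [ 14.4  -39.27  -3.02]
```

```bash
python3 - <<'E'
from h import *
o=np.array([.5698,.0653]); a=np.deg2rad(-9.8); X=np.array([np.cos(a),np.sin(a)]);Y=np.array([-X[1],X[0]])
w=lambda x,y,z: np.r_[o+x*X+y*Y,z]
for n in("top","side"):
    im,d=vision.get_image(n); P=cloud(n,d); Z=P[...,2]
    np.savez(f"pics/{n}4.npz",im=im,d=d)
    m=(d>0)&(Z<.03)&(P[...,0]>.33)&(P[...,0]<.69)&(P[...,1]<-.21)&(P[...,1]>-.33)&(Z>.002 if n=="top" else Z>.004)
    m=m&(im.astype(int).max(-1)-im.astype(int).min(-1)<40)
    q=P[m]; A=np.c_[q[:,:2],np.ones(len(q))]; c,*_=np.linalg.lstsq(A,q[:,2],rcond=None); print(n,"cover",len(q),np.median(q,0).round(4),c.round(4),cv2.minAreaRect((q[:,:2]*1000).astype(np.float32)))
    Q=P[...,:2]-o; sx=Q@X; sy=Q@Y
    m=(d>0)&(sx>.055)&(sx<.11)&(sy>.045)&(sy<.11)&(Z>.13)&(Z<.21); q=np.c_[sx[m],sy[m],Z[m]]; print("grip",len(q),q.mean(0).round(3),q.min(0).round(3),q.max(0).round(3))
    m2=m&(Z>.185); print("top face",m2.sum(),np.c_[sx[m2],sy[m2],Z[m2]].mean(0).round(4), P[m2].mean(0).round(4))
    im=im.copy()
    for p in((80,75,194),(80,75,124),(103,51,92),(103,75,92),(93,-80,145)):
        u=proj(n,w(*(np.array(p)/1000)))[0]; im[int(round(u[1])),int(round(u[0]))]=(0,0,255); print(p,u.round(1))
    cr=im[150:230,190:330] if n=="top" else im[160:260,220:330]
    cv2.imwrite(f"pics/{n}4.png",cv2.resize(cr,None,fx=5.5,fy=5.5,interpolation=cv2.INTER_NEAREST))
E
```

```text
top cover 987 [ 0.585  -0.2587  0.0057] [-0.0015 -0.0064  0.0053] ((519.126220703125, -261.4111633300781), (94.42034149169922, 306.94183349609375), 86.03765869140625)
grip 40 [0.075 0.07  0.173] [0.067 0.063 0.134] [0.09  0.085 0.196]
top face 18 [0.0781 0.0727 0.1901] [0.6592 0.1237 0.1901]
(80, 75, 194) [231.6 170.8]
(80, 75, 124) [234.2 173.7]
(103, 51, 92) [243.7 169. ]
(103, 75, 92) [236.3 167.9]
(93, -80, 145) [283.3 175.7]
side cover 1634 [ 0.5093 -0.2744  0.0074] [-0.0001 -0.0042  0.0067] ((524.4886474609375, -267.085693359375), (306.6810302734375, 99.28846740722656), 0.374508798122406)<stdin>:11: RuntimeWarning: Mean of empty slice.
  ret = um.true_divide(
Traceback (most recent call last):
ValueError: zero-size array to reduction operation minimum which has no identity
```

View pics/top4.png

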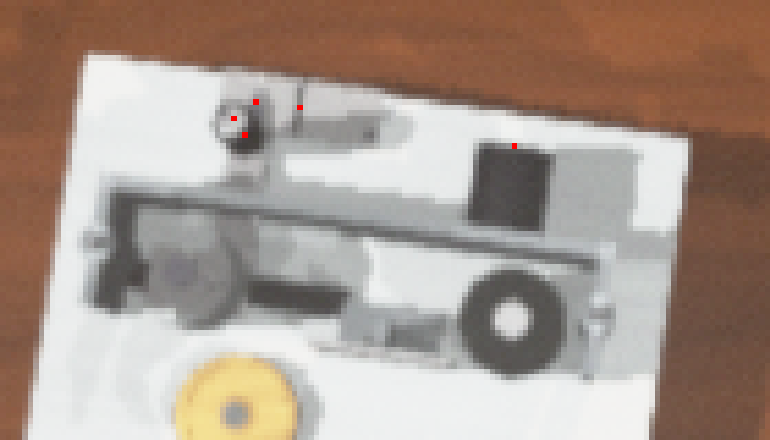

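The cover lies flat at about 6 mm for its top face, with a fitted slope under 0.007. In the top crop the red sander-model points land where they should: grip top at (235,120) and engraved line at (299,105). The model is confirmed, so I'm moving above the grip.

```bash
python3 -m handwheel '[{"tx":0.5,"ty":-1.5,"tz":-2,"wx":0,"wy":0,"wz":2,"claw":0.7},{"tx":1.8,"ty":-5,"tz":-4,"wx":0,"wy":0,"wz":5,"claw":0.7},{"tx":3.2,"ty":-8.7,"tz":-5,"wx":0,"wy":0,"wz":8,"claw":0.7},{"tx":4.6,"ty":-12.5,"tz":-5,"wx":0,"wy":0,"wz":10.2,"claw":0.7},{"tx":6,"ty":-16.2,"tz":-5,"wx":0,"wy":0,"wz":10.2,"claw":0.7},{"tx":7.4,"ty":-20,"tz":-5,"wx":0,"wy":0,"wz":10.2,"claw":0.7},{"tx":8.8,"ty":-23.8,"tz":-5,"wx":0,"wy":0,"wz":10.2,"claw":0.7},{"tx":10.2,"ty":-27.6,"tz":-5,"wx":0,"wy":0,"wz":10.2,"claw":0.7},{"tx":11.6,"ty":-31.4,"tz":-5,"wx":0,"wy":0,"wz":10.2,"claw":0.7},{"tx":13,"ty":-35,"tz":-5,"wx":0,"wy":0,"wz":10.2,"claw":0.7},{"tx":14,"ty":-38,"tz":-5,"wx":0,"wy":0,"wz":10.2,"claw":0.7},{"tx":14.4,"ty":-39.2,"tz":-5,"wx":0,"wy":0,"wz":10.2,"claw":0.7}]'
python3 -m handwheel '[{"tx":0,"ty":0,"tz":0,"wx":0,"wy":0,"wz":0,"claw":0.7},{"tx":0,"ty":0,"tz":0,"wx":0,"wy":0,"wz":0,"claw":0.7},{"tx":0,"ty":0,"tz":0,"wx":0,"wy":0,"wz":0,"claw":0.7}]'
python3 st.py .661 .125 .169
```

```text
clock: 11.65
position: [0.6618, 0.1312, 0.2766]
ee_rot: [-3.128, 0.258, 0.002]
force: [-0.6, 1.1, 0.0]
width: 0.703
clock: 11.9
position: [0.6619, 0.1226, 0.2774]
ee_rot: [3.128, -0.27, -0.0]
force: [0.7, -0.9, -0.3]
width: 0.699
11.9 [-0.12  0.51 -0.23  1.37  0.12  1.28 -2.1 ] w 0.699 F [ 0.7 -0.9 -0.3]
pos [0.6619 0.1226 0.2774] yaw -99.87 [-4.0e-04 -1.5e-03 -1.0e+00]
go cm [-0.13 -0.24 10.84]
```

```bash
python3 -m handwheel '[{"tx":-0.1,"ty":-0.2,"tz":2,"wx":0,"wy":0,"wz":0,"claw":0.7},{"tx":-0.1,"ty":-0.2,"tz":5,"wx":0,"wy":0,"wz":0,"claw":0.7},{"tx":-0.1,"ty":-0.2,"tz":6,"wx":0,"wy":0,"wz":0,"claw":0.7},{"tx":-0.1,"ty":-0.2,"tz":6,"wx":0,"wy":0,"wz":0,"claw":0.7}]'
python3 - <<'E'
from h import *
for n,(a,b,c,e) in dict(side=(130,260,210,350),top=(120,240,170,330)).items():
    im,d=vision.get_image(n); cv2.imwrite(f"pics/{n}5.png",cv2.resize(im[a:b,c:e],None,fx=4.5,fy=4.5,interpolation=cv2.INTER_CUBIC))
E
python3 st.py .661 .125 .167
```

```text
clock: 12.23
position: [0.6596, 0.1241, 0.2148]
ee_rot: [3.127, -0.271, -0.008]
force: [-0.7, -0.3, 0.8]
width: 0.702
12.3333 [-0.12  0.55 -0.23  1.45  0.13  1.16 -2.11] w 0.703 F [0.3 0.5 0.2]
pos [0.6615 0.1256 0.2184] yaw -99.85 [ 1.e-04 -4.e-04 -1.e+00]
go cm [-0.04  0.06  5.14]
```

View pics/side5.png

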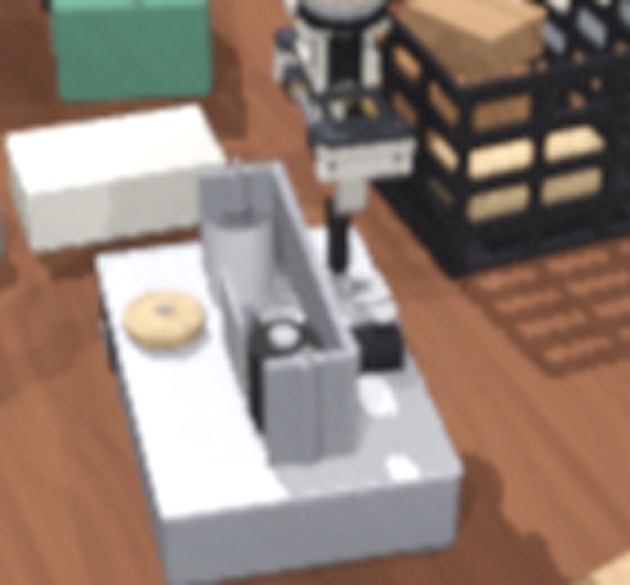

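The side crop shows the gripper over the black grip at (338,235), with the near finger at about (350,190) clear of the back wall at about (320,220). Descend and close.

```bash
python3 -m handwheel '[{"tx":0,"ty":0,"tz":2,"wx":0,"wy":0,"wz":0,"claw":0.7},{"tx":0,"ty":0,"tz":4,"wx":0,"wy":0,"wz":0,"claw":0.7},{"tx":0,"ty":0,"tz":5,"wx":0,"wy":0,"wz":0,"claw":0.7},{"tx":0,"ty":0,"tz":5,"wx":0,"wy":0,"wz":0,"claw":0.7}]'
python3 -m handwheel '[{"tx":0,"ty":0,"tz":0,"wx":0,"wy":0,"wz":0,"claw":0},{"tx":0,"ty":0,"tz":0,"wx":0,"wy":0,"wz":0,"claw":0},{"tx":0,"ty":0,"tz":0,"wx":0,"wy":0,"wz":0,"claw":0},{"tx":0,"ty":0,"tz":0,"wx":0,"wy":0,"wz":0,"claw":0},{"tx":0,"ty":0,"tz":0,"wx":0,"wy":0,"wz":0,"claw":0},{"tx":0,"ty":0,"tz":0,"wx":0,"wy":0,"wz":0,"claw":0},{"tx":0,"ty":0,"tz":0,"wx":0,"wy":0,"wz":0,"claw":0},{"tx":0,"ty":0,"tz":0,"wx":0,"wy":0,"wz":0,"claw":0},{"tx":0,"ty":0,"tz":0,"wx":0,"wy":0,"wz":0,"claw":0}]' 40
python3 st.py .661 .125 .167
```

```text
clock: 12.67
position: [0.6607, 0.1261, 0.1667]
ee_rot: [3.129, -0.268, -0.003]
force: [-0.8, -0.6, -0.9]
width: 0.701
clock: 13.42
position: [0.6614, 0.1269, 0.168]
ee_rot: [-3.13, 0.267, -0.0]
force: [-0.6, -0.0, 1.9]
width: 0.25
13.4167 [-0.13  0.59 -0.23  1.51  0.14  1.06 -2.13] w 0.25 F [-0.6 -0.   1.9]
pos [0.6614 0.1269 0.168 ] yaw -99.76 [ 3.e-04  1.e-04 -1.e+00]
go cm [-0.01  0.19  0.1 ]
```

The grip is held (23 mm opening). Tool +y is the sander's -y, so I'll pull along +ty.

```bash
python3 -m handwheel '[{"tx":0,"ty":0,"tz":0,"wx":0,"wy":0,"wz":0,"claw":0},{"tx":0,"ty":0.3,"tz":0,"wx":0,"wy":0,"wz":0,"claw":0},{"tx":0,"ty":0.8,"tz":0,"wx":0,"wy":0,"wz":0,"claw":0},{"tx":0,"ty":1.3,"tz":0,"wx":0,"wy":0,"wz":0,"claw":0},{"tx":0,"ty":1.8,"tz":0,"wx":0,"wy":0,"wz":0,"claw":0},{"tx":0,"ty":2.2,"tz":0,"wx":0,"wy":0,"wz":0,"claw":0},{"tx":0,"ty":2.4,"tz":0,"wx":0,"wy":0,"wz":0,"claw":0},{"tx":0,"ty":2.4,"tz":0,"wx":0,"wy":0,"wz":0,"claw":0},{"tx":0,"ty":2.4,"tz":0,"wx":0,"wy":0,"wz":0,"claw":0},{"tx":0,"ty":2.4,"tz":0,"wx":0,"wy":0,"wz":0,"claw":0}]' 40
python3 - <<'E'
from h import *
o=np.array([.5698,.0653]); a=np.deg2rad(-9.8); X=np.array([np.cos(a),np.sin(a)]);Y=np.array([-X[1],X[0]])
for i in range(4):
    s=sensors.observe(); q=s["position"][:2]-o; print("TCP in sander",q@X,q@Y,s["width"],s["force"].round(1), "F along -y",-(s["force"][:2]@Y)); vision.get_image("side")
for n,(A,b,c,e) in dict(side=(150,250,240,350),top=(140,220,190,310)).items():
    im,d=vision.get_image(n); np.savez(f"pics/{n}6.npz",im=im,d=d); cv2.imwrite(f"pics/{n}6.png",cv2.resize(im[A:b,c:e],None,fx=6,fy=6,interpolation=cv2.INTER_CUBIC))
    for l in ("pointer","grip_foot"):
        r=nets.cut_out(l,n); print(n,l,[(round(x["score"],2),np.round(x["uv"]),int(x["region"].sum())) for x in r[:2]])
E
```

```text
clock: 14.25
position: [0.658, 0.1074, 0.168]
ee_rot: [-3.125, 0.262, -0.003]
force: [4.6, 11.1, -2.4]
width: 0.255
TCP in sander 0.07976494615656322 0.0564728393530345 0.254658402043279 [ 4.6 11.1 -2.4] F along -y -11.741681705002925
TCP in sander 0.07978369447596617 0.05649556397119374 0.24651109584439057 [ 5.3 10.3 -2.8] F along -y -10.997839695325267
TCP in sander 0.07978001546884375 0.05651607460417073 0.2534480344795456 [ 4.3 10.3 -3.2] F along -y -10.859909780558338
TCP in sander 0.0797821318337821 0.05649374905569095 0.2504231124838295 [ 3.9 10.1 -2.2] F along -y -10.65075587243648
side pointer [(0.66, array([272., 190.]), 307), (0.63, array([269., 218.]), 4846)]
side grip_foot [(0.73, array([266., 190.]), 324), (0.34, array([280., 329.]), 540)]
top pointer []
top grip_foot []
```

View pics/side6.png

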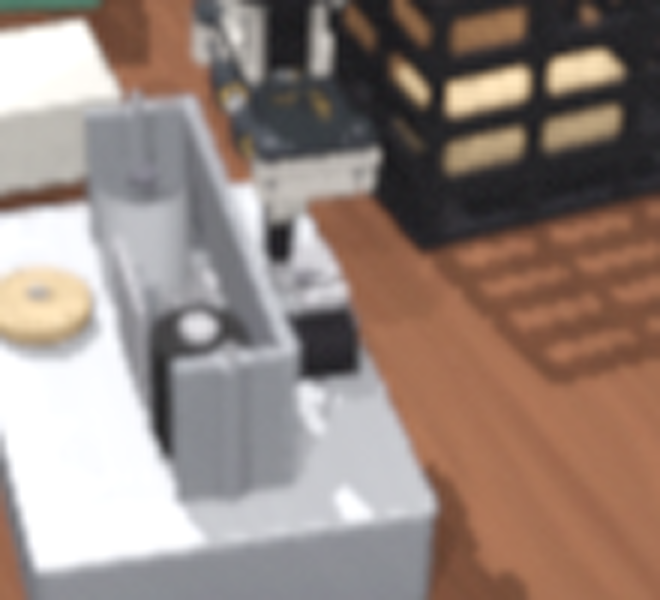

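View pics/top6.png

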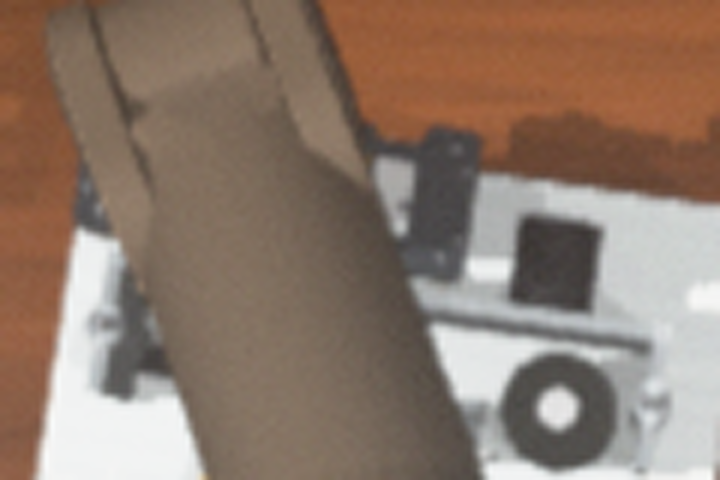

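The gripper has pulled the grip about 20 mm by TCP travel (commanded 24, less the spring's sag of about 12 N). I'll add about 4 mm and check the idler's shift as well as the TCP.

```bash
python3 -m handwheel '[{"tx":0,"ty":0.2,"tz":0,"wx":0,"wy":0,"wz":0,"claw":0},{"tx":0,"ty":0.45,"tz":0,"wx":0,"wy":0,"wz":0,"claw":0},{"tx":0,"ty":0.45,"tz":0,"wx":0,"wy":0,"wz":0,"claw":0},{"tx":0,"ty":0.45,"tz":0,"wx":0,"wy":0,"wz":0,"claw":0},{"tx":0,"ty":0.45,"tz":0,"wx":0,"wy":0,"wz":0,"claw":0},{"tx":0,"ty":0.45,"tz":0,"wx":0,"wy":0,"wz":0,"claw":0}]' 40
python3 - <<'E'
from h import *
o=np.array([.5698,.0653]); a=np.deg2rad(-9.8); X=np.array([np.cos(a),np.sin(a)]);Y=np.array([-X[1],X[0]])
for i in range(2):
    s=sensors.observe(); q=s["position"][:2]-o; print("TCP in sander",q@X,q@Y,s["width"],s["force"].round(1), "F along -y",-(s["force"][:2]@Y)); 
    im,d=vision.get_image("side")
np.savez("pics/side7.npz",im=im,d=d)
for k in("2","4","6","7"):
    for n in ("side",):
        try: z=np.load(f"pics/{n}{k}.npz")
        except Exception: continue
        P=cloud(n,z["d"]); Z=P[...,2]; Q=P[...,:2]-o; sx=Q@X; sy=Q@Y
        for nm,y0,y1 in(("idler",.0,.142),("drive",-.142,-.02)):
            m=(z["d"]>0)&(abs(sx)<.034)&(sy>y0)&(sy<y1)&(abs(Z-.177)<.006)
            if m.sum()>3: print(k,nm,m.sum(),"sy mean",sy[m].mean().round(4),"range",np.percentile(sy[m],[2,98]).round(4),"sx",sx[m].mean().round(4))
r=nets.cut_out("idler_top","side"); print([(x["score"],x["uv"]) for x in r[:2]])
im=cv2.resize(im[150:250,240,][None] if 0 else im[150:250,240:350],None,fx=6,fy=6,interpolation=cv2.INTER_CUBIC); cv2.imwrite("pics/side7.png",im)
E
```

```text
clock: 15.25
position: [0.6573, 0.1034, 0.168]
ee_rot: [-3.125, 0.262, -0.003]
force: [4.9, 10.7, -2.8]
width: 0.252
TCP in sander 0.07976411066308246 0.052439017577020706 0.25223234836316083 [ 4.9 10.7 -2.8] F along -y -11.400142416252066
TCP in sander 0.07977723589480258 0.05243825178040408 0.2556125865317838 [ 4.4 11.1 -2.7] F along -y -11.73164832132633
2 idler 22 sy mean 0.0824 range [0.0059 0.1386] sx -0.0264
2 drive 147 sy mean -0.0982 range [-0.141  -0.0367] sx -0.0057
4 idler 71 sy mean 0.1041 range [0.0142 0.1415] sx -0.0038
4 drive 92 sy mean -0.0972 range [-0.1414 -0.0307] sx -0.0188
6 idler 78 sy mean 0.095 range [0.0151 0.1402] sx -0.005
6 drive 144 sy mean -0.0953 range [-0.1408 -0.0322] sx -0.0058
7 idler 76 sy mean 0.0944 range [0.0091 0.1412] sx -0.0036
7 drive 145 sy mean -0.0971 range [-0.1413 -0.0319] sx -0.0057
[(0.88, [272.2, 189.1]), (0.49, [267.8, 218.3])]
```

View pics/side7.png

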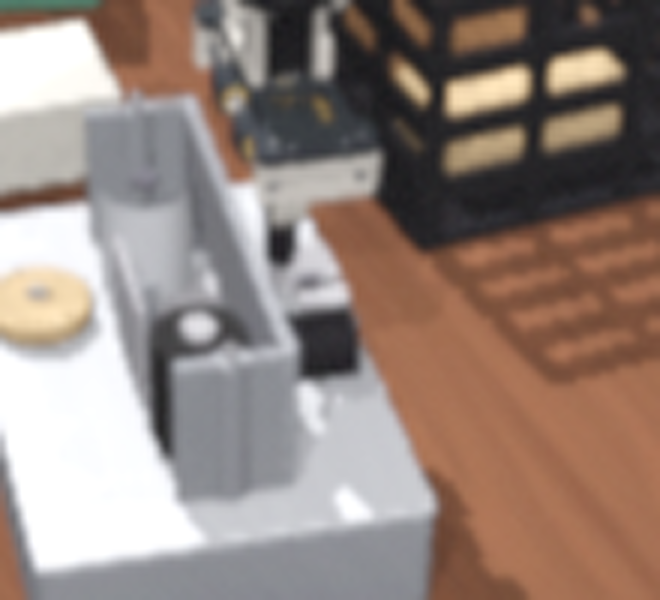

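```bash
python3 - <<'E'
from h import *
o=np.array([.5698,.0653]); a=np.deg2rad(-9.8); X=np.array([np.cos(a),np.sin(a)]);Y=np.array([-X[1],X[0]])
w=lambda x,y,z: np.r_[o+x*X+y*Y,z]
out=[]
for k in "467":
    z=np.load(f"pics/side{k}.npz"); im=z["im"]; out.append(cv2.resize(im[165:215,250:305],None,fx=4.8,fy=9,interpolation=cv2.INTER_CUBIC))
cv2.imwrite("pics/cmp7.png",np.hstack(out)[:600,:800])
for p in((103,51,92),(110,51,92),(111,51,96),(0,0,0)): print(p,proj("side",w(*np.array(p)/1000)).round(1))
# idler cylinder: front-facing surface points inside the housing, z .11-.17
for k in "467":
    z=np.load(f"pics/side{k}.npz"); P=cloud("side",z["d"]); Q=P[...,:2]-o; sx=Q@X; sy=Q@Y;Z=P[...,2]
    m=(z["d"]>0)&(sx>-.03)&(sx<.02)&(sy>.01)&(sy<.125)&(Z>.12)&(Z<.170)
    pts=np.c_[sx[m],sy[m]]
    from scipy.optimize import least_squares
    f=least_squares(lambda c:np.hypot(pts[:,0]-c[0],pts[:,1]-c[1])-.030,[0,.09],loss="soft_l1",f_scale=.002)
    print(k,len(pts),f.x.round(4),np.median(abs(f.fun)).round(4))
E
```

```text
(103, 51, 92) [[291.5 197.8]]
(110, 51, 92) [[293.2 197.6]]
(111, 51, 96) [[293.5 196.7]]
(0, 0, 0) [[268.9 227.6]]
4 129 [-0.004   0.0964] 0.0016
6 126 [-0.0026  0.0762] 0.002
7 122 [-0.004   0.0729] 0.0017
```

View pics/cmp7.png

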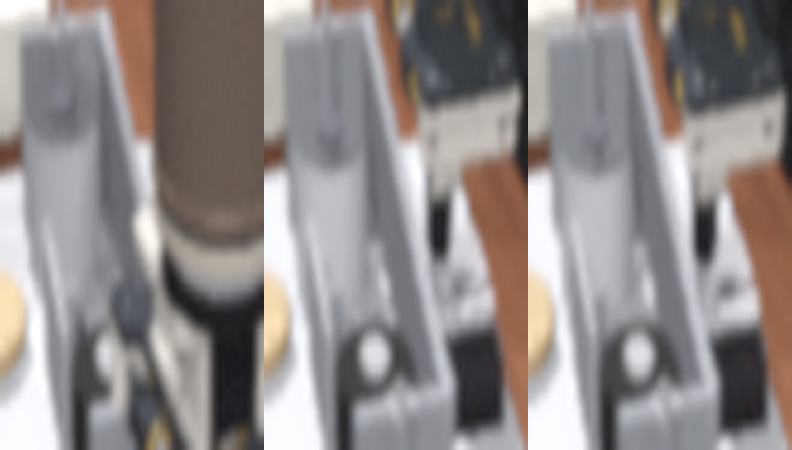

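The idler in the side view moves towards the drive drum across the three frames. A cylinder fit puts its travel at 23.5 mm, against 23.9 mm by the TCP, so both read about 24 mm. I'll check the cover once more and confirm the hold.

```bash
python3 -m handwheel '[{"tx":0,"ty":0,"tz":0,"wx":0,"wy":0,"wz":0,"claw":0},{"tx":0,"ty":0,"tz":0,"wx":0,"wy":0,"wz":0,"claw":0},{"tx":0,"ty":0,"tz":0,"wx":0,"wy":0,"wz":0,"claw":0},{"tx":0,"ty":0,"tz":0,"wx":0,"wy":0,"wz":0,"claw":0}]' 40
python3 - <<'E'
from h import *
im,d=vision.get_image("top"); P=cloud("top",d);Z=P[...,2]
cv2.imwrite("pics/top8.png",im)
m=(d>0)&(abs(P[...,0]-.52)<.14)&(abs(P[...,1]+.27)<.035)&(Z<.03)
q=P[m]; A=np.c_[q[:,:2],np.ones(len(q))]; print("cover",len(q),np.median(q[:,2]),np.linalg.lstsq(A,q[:,2],rcond=None)[0].round(4))
for l in("sanding_block","burr_case","chisel","mallet","wax_tin","white_box","medallion"):
    r=nets.cut_out(l,"top"); print(l,[x["uv"] for x in r[:1]])
o=np.array([.5698,.0653]); a=np.deg2rad(-9.8); Y=np.array([-np.sin(a),np.cos(a)])
s=sensors.observe(); print((s["position"][:2]-o)@Y,s["width"],s["force"].round(1))
E
```

```text
clock: 15.73
position: [0.6573, 0.1034, 0.168]
ee_rot: [-3.125, 0.262, -0.003]
force: [5.1, 11.6, -2.5]
width: 0.251
cover 1595 0.004714582667075806 [-0.0005  0.0021  0.0056]
sanding_block [[347.5, 149.8]]
burr_case [[399.9, 169.6]]
chisel [[345.7, 149.4]]
mallet [[437.6, 266.3]]
wax_tin [[145.1, 261.6]]
white_box [[135.2, 207.1]]
medallion [[226.9, 229.8]]
0.05242576233696775 0.2536314354875673 [ 4.7 11.8 -2. ]
```

View pics/top8.png

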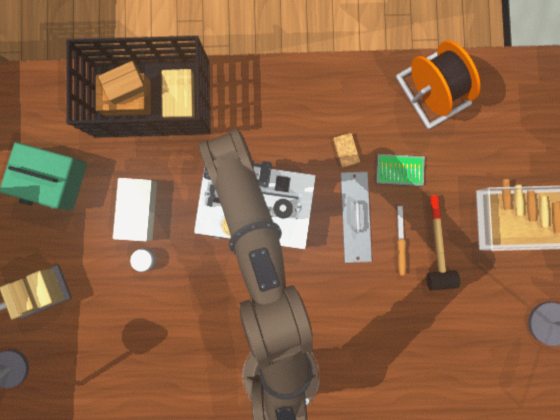

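The top view shows the cover flat at (356,217) on bare table. The sanding block (346,150), burr case (400,170), chisel, mallet, tin and box all lie where they were.

```bash
python3 -c "
from cell import arm; print(arm.sign_off())"
```

```text
the job is handed in; nothing more can be done
None
```

I lifted the cover off its pins, laid it flat on the bare table and let go of it. I then pulled the tension grip to the engraved line and handed the job in at about 16 s, still holding it with a 40 N grip setting.

- **Pull:** The tool moved 23.9 mm and the idler moved 23.5 mm by a fit to the side camera's depth image. The target is 24 mm, within 4 mm. The slide stood still, and the jaws read 23 mm open on the 24 mm grip.
- **Cover:** Its top face lies about 5 mm above the table, tilted less than 0.003 rad and clear of the gripper and the sander.
- **Other things:** The sanding block, burr case, mallet, tin and box look unmoved in the last top view. The medallion was partly hidden by the arm. The network mistook the sanding block for the chisel, but in the picture the chisel lies where it was.
- **Checks that disagreed or failed:** The wrist read 11–12.5 N along the slide, a little under the spring's 13.5 N. Slide friction and about 1 N of sensor offset could account for that. I could not read the pointer against the line directly, because the gripper and the picture resolution hid it. My first move command was refused, so nothing moved then.

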